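# Put the muddled high-chair tray setting right

## Robot

A 6-joint arm with a two-finger parallel gripper is mounted at the origin on the work surface. World frame = base frame: x ahead of the robot, y to its left, z up, the work surface at z = 0. Lengths are in m, angles in rad, forces in N, time in s.
With the tool pointing down it reaches from about 0.35 to 0.975 m from the base axis. Payload 7.1 kg.
Tool frame: the origin (TCP) lies midway between the tips of the shut fingers; the grasp point (between the pads) lies 19 mm behind it; z points along the fingers, y is the line along which they close (so a half turn about z gives the same grasp; the last joint's range is limited). The gripper opens to 88 mm and grips with 3 to 60 N. Pads are 20 mm wide; open, the fingers measure 115 mm over their backs; the gripper's body (75 mm by 178 mm) begins 61 mm behind the grasp point.
Start: joints at [-1.257, 0.423, 1.63, -0, 1.089, -0.019], TCP at [0.204, -0.591, 0.223] pointing down, gripper open.
Joint ranges: [-3, 3], [-0.9, 2.11], [0.09, 2.58], [-1.31, 4.45], [0.11, 2.69], [-2.54, 2.54]. Speed limits (rad/s): [2.39, 2.39, 3.01, 3.14, 3.14, 3.14].

## Interface

Orientations are given as a unit quaternion [w, x, y, z].
In Python, from station import move_pose, movel, movej, command_gripper, wait, inverse_kinematics, read_camera, camera_info, MotionError, job_done, get_time, get_joint_pos, get_qvel, get_effort, get_tcp_pos, get_ee_rot, get_ft_force, get_ft_torque, get_grip_width, get_finger_force gives the robot as it stands. Calls block until the motion is done:
- move_pose(position, orientation): joint-space move of the TCP to a pose.
- movel(position, frame=None, v=0.15, until_force=None): straight line of the TCP; frame=None keeps the orientation; v is the mean speed in m/s. With until_force (N) it stops when the force on the tool has changed by that much, and returns True; else False.
- movej(angles): joint-space move.
- command_gripper(opening): opening from 0.0 (shut) to 1.0 (fully open); the grip force is fixed at half the most; returns when the fingers have stopped.
- wait(seconds).
- inverse_kinematics(position, orientation): joint angles nearest the present ones, or None.
- read_camera(name): name is "scene" or "top"; returns the picture (384x512x3 uint8, red, green, blue); there is no depth.
- camera_info(name): a dict with "intrinsics" (3x3 intrinsics, pixels), "T" (4x4, takes a point from camera to world coordinates). Camera axes: x right, y up, looking along -z (the intrinsics and any distortion apply to the point x, -y, -z); pixel columns grow to the right and rows downward; lengths in m; the calibration is good to about 2 mm. A picture is of the moment at which its call begins. camera_info takes no time and is no camera call.
A pose or a line that the arm cannot do raises MotionError and nothing moves.
- job_done(): hands the job in; it is judged then, once.
Readings, each from a call of its own:
- get_time(): time.
- get_joint_pos(): joint angles.
- get_qvel(): joint speeds.
- get_effort(): joint torques, N m.
- get_tcp_pos(): TCP position.
- get_ee_rot(): TCP orientation.
- get_ft_force(): force on the tool from outside, world axes, zero at the start.
- get_ft_torque(): the same for the moment, N m.
- get_grip_width(): opening from 0.0 (shut) to 1.0 (fully open).
- get_finger_force(): force on a finger pad.
Only numpy, scipy, OpenCV 4.12 (cv2) and the standard library are available. Lean on these libraries where they do the work, as an engineer would, in place of code of your own. Each camera call takes 0.05 s, during which the arm holds its last target. There are 200 camera calls.

## Task

The high-chair tray has been laid all wrong: everything is on the wrong rest. Put the glass tumbler in the middle of the round cork coaster, the snap-lid container in the middle of the flat ice pack, the little white ramekin in the middle of the mint plate, and the orange training spoon along the grey spoon rest with its bowl on the rest's broad end; only one thing fits on a rest at a time, so park things on the empty bamboo trivet as you need to. Set the glass and the ramekin down gently, keep them upright, and leave the jar of puree where it stands.

Things in the scene. Friction and masses are not known exactly. Their poses are not given: they have to be found in the camera images.
- tumbler_mid (a point): Clear glass tumbler, open at the top, slightly tapered: 56 mm across the foot, 64 mm across the rim, 72 mm tall, wall 4 mm, about 0.2 kg. The point is on its axis, half-way up (36 mm above its foot). Stands upright at the start, on the mint plate or the grey spoon rest. z up; its yaw means nothing.
- container_mid (a point): Closed snap-lid food container, frosted white with a grey lid: 83 mm long over its end clips (along its x), 56 mm wide (along its y, flat sides for a grasp), 46 mm tall, about 0.16 kg. The point is at its centre, 23 mm above its underside. It starts on the mint plate or the grey spoon rest, whichever the tumbler is not on. Either way round is right at the end.
- ramekin_mid (a point): Small white ceramic ramekin, open at the top: 58 mm across the foot, 64 mm across the rim, 42 mm tall, wall 4 mm, about 0.15 kg. The point is on its axis, half-way up (21 mm above its foot). It starts upright on the cork coaster or the ice pack. z up; its yaw means nothing.
- spoon_grip (a point): Chunky orange training spoon lying flat, 143 mm long, about 0.04 kg. The point is the grip in the thick handle (18 mm wide, 15 mm tall), near its centre of mass, 7.5 mm above its underside. x points to its bowl (38 mm across, 9 mm tall), which ends 90 mm ahead of this point; the butt is 54 mm behind it. Starts on the coaster or the ice pack, where the ramekin is not. (Leave the spare in the cutlery pot.)
- plate: Round mint silicone suction plate, fixed, the ramekin's place: 152 mm across, flat floor 130 mm across at 6 mm above its underside, raised lip 14 mm high. Origin: centre of its underside.
- ice_pack: Flat pale-blue rigid ice pack, fixed, the container's place: 90 mm (along its x) by 120 mm (along its y), 10 mm thick, flat top. Origin: centre of its underside.
- spoon_rest: Flat grey silicone spoon rest, paddle-shaped, fixed, the spoon's place: 164 mm long along its x, 6 mm thick, flat top with a darker spoon outline. Its broad round end (84 mm across) is at +x, its narrower tail (56 mm wide) at -x. Origin: centre of its underside, mid-way along. The spoon is right along x, bowl towards +x, its grip point about 25 mm to the -x side of this origin.
- coaster: Round cork coaster, fixed, the tumbler's place: 100 mm across, 10 mm thick, flat top. Origin: centre of its underside.
- trivet: Square slatted bamboo trivet, fixed, 110 by 110 mm, 10 mm tall, empty at the start: the free spot for setting things aside. Origin: centre of its underside.
- jar_mid (a point): Loose glass jar of orange puree with a steel lid, 56 mm across, 68 mm tall, a bystander that stays where it is. The point is at its centre, 34 mm up.

How it is judged:
By the outcome, as a careful person would: the job done as asked, in the order asked, and still so for the second after the job is handed in, with the robot touching nothing.
It also fails if it takes over 136 s, if anything falls off the work surface, if the arm or the gripper's body presses on something with over 40 N, if the wrist force passes 120 N, or if a joint passes its speed limit or range.

## Working session

There is one attempt and no reset: what is moved stays moved. The work goes in short steps, each a Python script; the robot and the scene stay as the last script left them, time stands still between calls to the robot, and variables do not carry over. Pictures are saved under pics/ and viewed, at most 14 in all, crops included, and the job is handed in when it is done.

```bash
ls; mkdir -p pics; python3 - <<'E'
from station import *
import cv2
for n in ("scene","top"):
    im=read_camera(n); cv2.imwrite(f"pics/{n}0.png",cv2.resize(im[:,:,::-1],(768,576),interpolation=cv2.INTER_CUBIC)); cv2.imwrite(f"pics/{n}0raw.png",im[:,:,::-1])
    c=camera_info(n); print(n,c)
print(get_time(),get_ee_rot())
E
```

```text
pics
scene {'intrinsics': array([[489.48492078,   0.        , 251.99419801],
       [  0.        , 489.48492078, 193.86427343],
       [  0.        ,   0.        ,   1.        ]]), 'T': array([[ 0.46729228, -0.60958901,  0.64034301,  1.12812091],
       [ 0.88401956,  0.31222322, -0.34788804, -0.30149727],
       [ 0.01213877,  0.72864114,  0.6847881 ,  0.6592814 ],
       [ 0.        ,  0.        ,  0.        ,  1.        ]])}
top {'intrinsics': array([[362.42426258,   0.        , 259.58176119],
       [  0.        , 362.42426258, 191.21374507],
       [  0.        ,   0.        ,   1.        ]]), 'T': array([[ 2.07459571e-02,  9.84911865e-01, -1.71808680e-01,
         4.50998342e-01],
       [-9.99784311e-01,  2.02709168e-02, -4.51907287e-03,
         2.49286731e-03],
       [-9.68169027e-04,  1.71865375e-01,  9.85119970e-01,
         7.58879895e-01],
       [ 0.00000000e+00,  0.00000000e+00,  0.00000000e+00,
         1.00000000e+00]])}
0.1 [-6.88494514e-04  9.86193261e-01  1.65597003e-01 -1.00147285e-04]
```

View pics/top0.png

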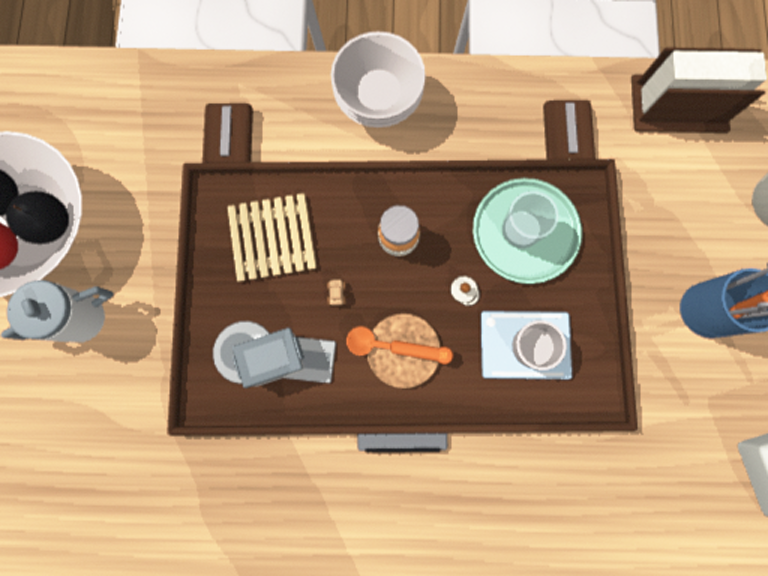

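View pics/scene0.png

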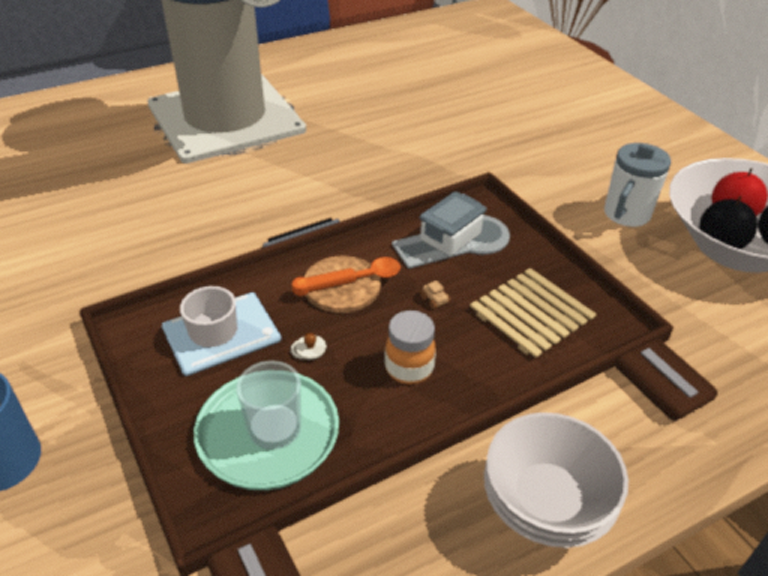

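Spoon is on the coaster (768-scale top view: bowl 361,341, butt 450,356), container on the rest (267,358), tumbler on the plate (530,218), ramekin on the ice pack (541,345), trivet empty (272,237), jar at (400,225). I'll now measure the fixed rests and zoom in on the objects.

```bash
cat > vis.py <<'E'
import numpy as np, cv2
from station import camera_info
def ray(n,uv,z):
    c=camera_info(n);K,T=c["intrinsics"],c["T"]
    uv=np.atleast_2d(np.asarray(uv,float))
    d=np.c_[(uv[:,0]-K[0,2])/K[0,0],-(uv[:,1]-K[1,2])/K[1,1],-np.ones(len(uv))]@T[:3,:3].T
    return (T[:3,3]+d*((z-T[2,3])/d[:,2])[:,None])[:,:2]
def proj(n,p):
    c=camera_info(n);K,T=c["intrinsics"],c["T"]
    q=np.linalg.inv(T)@np.r_[p,1]; return np.array([K[0,0]*q[0]/-q[2]+K[0,2],K[1,1]*-q[1]/-q[2]+K[1,2]])
def mask(im,lo,hi,roi):
    h=cv2.cvtColor(im,cv2.COLOR_BGR2HSV); m=cv2.inRange(h,np.array(lo),np.array(hi))
    r=np.zeros_like(m); x0,y0,x1,y1=roi; r[y0:y1,x0:x1]=m[y0:y1,x0:x1]; return r
def hull(m):
    m=cv2.morphologyEx(m,cv2.MORPH_OPEN,np.ones((2,2),np.uint8))
    return cv2.convexHull(cv2.findNonZero(m))[:,0].astype(float)
E
cat > m1.py <<'E'
from vis import *
I={n:cv2.imread(f"pics/{n}0raw.png") for n in("top","scene")}
S={"coaster":((5,50,110),(25,200,255),{"top":(240,205,298,262),"scene":(195,165,258,212)}),
"plate":((65,40,90),(92,255,255),{"top":(310,110,395,195),"scene":(120,235,235,330)}),
"pack":((93,15,140),(115,130,255),{"top":(316,203,386,257),"scene":(100,190,192,252)}),
"trivet":((15,50,130),(40,200,255),{"top":(145,122,217,192),"scene":(305,172,405,242)}),
"spoon":((2,200,150),(13,255,255),{"top":(225,210,310,248),"scene":(190,165,270,200)})}
for k,(lo,hi,r) in S.items():
  H={n:hull(mask(I[n],lo,hi,r[n])) for n in I}
  for n in I: cv2.polylines(I[n],[H[n].astype(int)],True,(255,0,255),1)
  for z in (0.0,.02,.04):
    o=[]
    for n in I:
      w=(ray(n,H[n],z)*1000).astype(np.float32)
      if k in("coaster","plate"): e=cv2.fitEllipse(w)
      else: e=cv2.minAreaRect(w)
      o+=[n]+[tuple(np.round(e[0],1)),tuple(np.round(e[1],1)),round(e[2],1)]
    print(k,z,*o)
def crop(n,x,y,w=80,h=60): return cv2.resize(I[n][y:y+h,x:x+w],(400,300),interpolation=cv2.INTER_CUBIC)
A=np.vstack([np.hstack([crop("top",310,115),crop("top",135,205)]),np.hstack([crop("top",312,202),crop("top",228,200)])])
B=np.vstack([np.hstack([crop("scene",135,235),crop("scene",258,122)]),np.hstack([crop("scene",105,185),crop("scene",190,160)])])
cv2.imwrite("pics/A.png",A);cv2.imwrite("pics/B.png",B)
E
python3 m1.py
```

```text
coaster 0.0 top (np.float64(485.5), np.float64(-13.7)) (np.float64(116.1), np.float64(140.2)) 157.5 scene (np.float64(475.3), np.float64(2.7)) (np.float64(107.2), np.float64(128.8)) 1.4
coaster 0.02 top (np.float64(484.6), np.float64(-13.3)) (np.float64(113.1), np.float64(136.5)) 157.5 scene (np.float64(495.1), np.float64(-6.6)) (np.float64(104.0), np.float64(124.9)) 1.4
coaster 0.04 top (np.float64(483.7), np.float64(-12.9)) (np.float64(110.0), np.float64(132.8)) 157.5 scene (np.float64(514.9), np.float64(-15.8)) (np.float64(100.7), np.float64(121.0)) 1.4
plate 0.0 top (np.float64(669.1), np.float64(-192.5)) (np.float64(155.2), np.float64(155.3)) 114.6 scene (np.float64(648.2), np.float64(-175.0)) (np.float64(156.4), np.float64(157.2)) 62.5
plate 0.02 top (np.float64(663.4), np.float64(-187.4)) (np.float64(151.1), np.float64(151.2)) 114.6 scene (np.float64(662.8), np.float64(-178.8)) (np.float64(151.7), np.float64(152.4)) 62.5
plate 0.04 top (np.float64(657.6), np.float64(-182.3)) (np.float64(147.1), np.float64(147.1)) 114.6 scene (np.float64(677.3), np.float64(-182.7)) (np.float64(
[... 928 characters left out ...]
1.7), np.float64(208.0)) 11.2
trivet 0.04 top (np.float64(641.6), np.float64(167.1)) (np.float64(108.7), np.float64(108.6)) 11.1 scene (np.float64(656.0), np.float64(207.9)) (np.float64(108.2), np.float64(201.5)) 11.2Traceback (most recent call last):
  File "m1.py", line 9, in <module>
    H={n:hull(mask(I[n],lo,hi,r[n])) for n in I}
         ~~~~^^^^^^^^^^^^^^^^^^^^^^^
  File "vis.py", line 16, in hull
    return cv2.convexHull(cv2.findNonZero(m))[:,0].astype(float)
           ~~~~~~~~~~~~~~^^^^^^^^^^^^^^^^^^^^
cv2.error: OpenCV(4.12.0) /io/opencv/modules/imgproc/src/convhull.cpp:143: error: (-215:Assertion failed) total >= 0 && (depth == CV_32F || depth == CV_32S) in function 'convexHull'
```

```bash
python3 - <<'E'
import cv2
for n,pts in {"top":[(240,227),(285,235),(262,232),(270,215),(262,250),(258,222)],"scene":[(256,178),(225,187),(200,190),(230,200),(215,195)]}.items():
    h=cv2.cvtColor(cv2.imread(f"pics/{n}0raw.png"),cv2.COLOR_BGR2HSV)
    print(n,[h[y,x].tolist() for x,y in pts])
E
sed -i 's/"coaster":((5,50,110),(25,200,255)/"coaster":((9,60,125),(20,175,255)/; s/((2,200,150),(13,255,255)/((3,190,120),(12,255,255)/; s/(305,172,405,242)/(312,176,400,238)/; s/((15,50,130),(40,200,255)/((18,50,130),(35,200,255)/' m1.py; python3 m1.py | sed 's/np.float64//g' | egrep '0.02|0.0 |Err|err'
```

```text
top [[12, 171, 244], [12, 175, 244], [12, 175, 244], [14, 118, 208], [14, 118, 217], [14, 119, 204]]
scene [[11, 200, 227], [10, 205, 169], [11, 197, 230], [14, 131, 199], [15, 132, 181]]
coaster 0.0 top ((492.9), (-16.6)) ((100.3), (117.3)) 174.0 scene ((476.4), (0.1)) ((101.4), (107.5)) 83.6
coaster 0.02 top ((491.8), (-16.1)) ((97.6), (114.2)) 174.0 scene ((496.2), (-9.0)) ((98.3), (104.2)) 83.6
plate 0.0 top ((669.1), (-192.5)) ((155.2), (155.3)) 114.6 scene ((648.2), (-175.0)) ((156.4), (157.2)) 62.5
plate 0.02 top ((663.4), (-187.4)) ((151.1), (151.2)) 114.6 scene ((662.8), (-178.8)) ((151.7), (152.4)) 62.5
pack 0.0 top ((504.3), (-186.8)) ((92.0), (122.5)) 0.1 scene ((489.6), (-172.1)) ((95.2), (123.4)) 0.6
pack 0.02 top ((502.9), (-181.8)) ((89.6), (119.3)) 0.1 scene ((508.9), (-176.1)) ((92.3), (119.6)) 0.6
trivet 0.0 top ((651.6), (176.0)) ((113.6), (113.3)) 11.2 scene ((634.9), (193.0)) ((114.9), (116.7)) 11.5
trivet 0.02 top ((646.4), (171.4)) ((110.7), (110.3)) 11.2 scene ((649.9), (178.0)) ((111.4), (113.2)) 11.5Traceback (most recent call last):
  File "m1.py", line 9, in <module>
    H={n:hull(mask(I[n],lo,hi,r[n])) for n in I}
         ~~~~^^^^^^^^^^^^^^^^^^^^^^^
  File "vis.py", line 16, in hull
    return cv2.convexHull(cv2.findNonZero(m))[:,0].astype(float)
           ~~~~~~~~~~~~~~^^^^^^^^^^^^^^^^^^^^
cv2.error: OpenCV(4.12.0) /io/opencv/modules/imgproc/src/convhull.cpp:143: error: (-215:Assertion failed) total >= 0 && (depth == CV_32F || depth == CV_32S) in function 'convexHull'
```

```bash
cat > rob.py <<'E'
import numpy as np
from station import *
def Q(th): return [0,float(np.cos(th/2)),float(np.sin(th/2)),0]
E
python3 - <<'E'
from rob import *
import cv2
command_gripper(0.0)
move_pose([.555,.115,.15],Q(0))
movel([.555,.115,.05],v=.2)
print(movel([.555,.115,-.005],v=.04,until_force=4),get_tcp_pos(),get_ft_force(),get_time())
p=get_tcp_pos()
movel([.555,.115,p[2]+.003])
for n in("top","scene"):
    im=read_camera(n)[:,:,::-1]; cv2.imwrite(f"pics/{n}1raw.png",im)
from vis import *
print(get_tcp_pos(),[proj(n,get_tcp_pos()) for n in("top","scene")])
L=[]
for n in("top","scene"):
    u,v=proj(n,get_tcp_pos()).astype(int); im=cv2.imread(f"pics/{n}1raw.png"); print(u,v)
    L.append(cv2.resize(im[v-30:v+30,u-20:u+20],(400,600),interpolation=cv2.INTER_CUBIC))
cv2.imwrite("pics/tip.png",np.hstack(L))
E
```

```text
True [0.55477659 0.11496318 0.01235305] [-0.65987114  0.59750221  6.89270908] 5.8
[0.55484371 0.11496355 0.01505628] [array([206.7109887 , 202.44640718]), array([299.47292669, 188.68596606])]
206 202
299 188
```

View pics/tip.png

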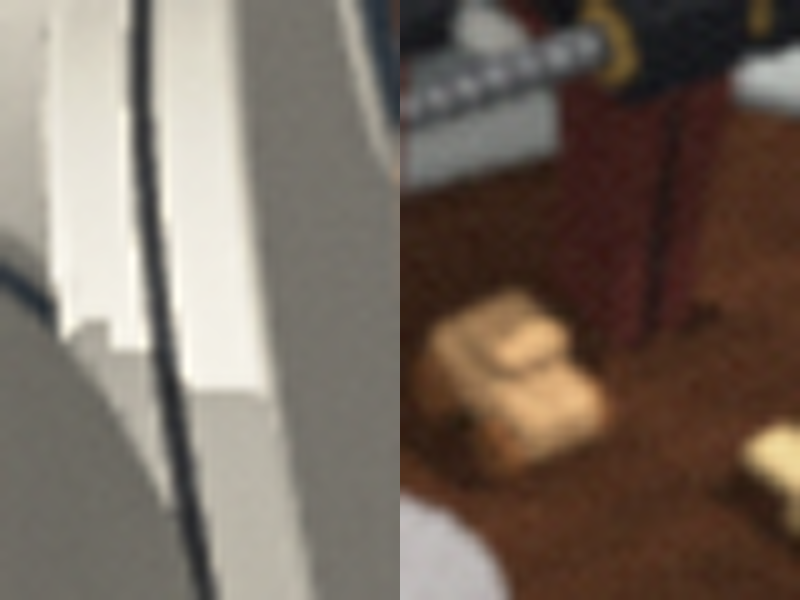

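The tip touched the tray floor at z≈0.012. In the scene view it shows at about (303,191) against a predicted (299.5,188.7), so that camera is off by 5–8 mm. That matches the constant offset between the two views, so I trust the top camera. Next, the objects.

```bash
sed -i 's/((9,60,125),(20,175,255)/((9,60,125),(20,150,255)/; s/((3,190,120),(12,255,255)/((8,160,150),(13,255,255)/; s/(0.0,.02,.04)/(.022,.026)/' m1.py; python3 m1.py | sed 's/np.float64//g' | egrep 'spoon|coast'
```

```text
coaster 0.022 top ((491.6), (-16.0)) ((98.5), (101.0)) 87.5 scene ((498.1), (-10.0)) ((98.0), (103.9)) 84.7
coaster 0.026 top ((491.4), (-15.9)) ((98.0), (100.5)) 87.5 scene ((502.1), (-11.8)) ((97.4), (103.3)) 84.7
spoon 0.022 top ((499.6), (-10.9)) ((143.7), (39.0)) 85.3 scene ((491.6), (0.8)) ((142.7), (38.0)) 83.1
spoon 0.026 top ((499.3), (-10.8)) ((143.0), (38.8)) 85.3 scene ((495.6), (-1.1)) ((141.8), (37.8)) 83.1
```

View pics/A.png

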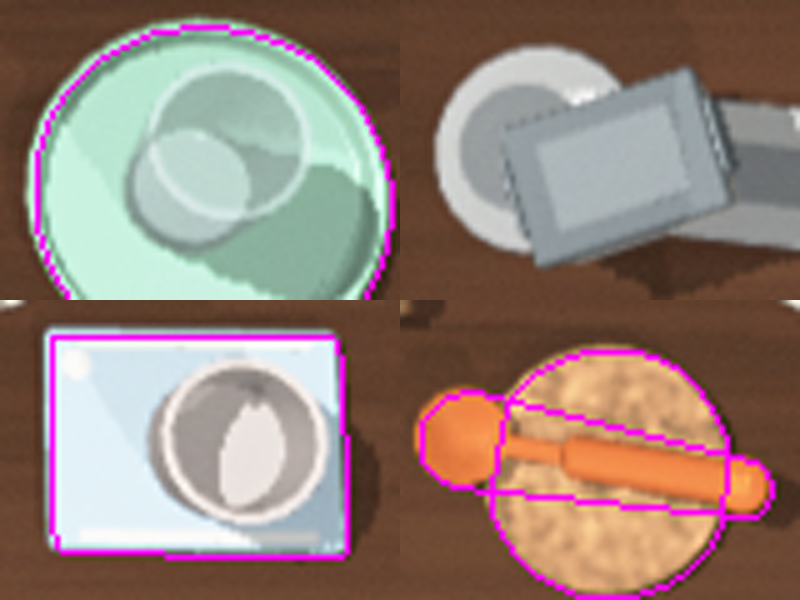

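```bash
cat >> rob.py <<'E'
def best(p,th):
    "equivalent jaw yaw with the smallest last-joint angle"
    c=[(abs(j[5]),t) for t in (th-np.pi,th,th+np.pi,th-2*np.pi,th+2*np.pi) if (j:=inverse_kinematics(list(p),Q(t))) is not None]
    return min(c)[1]
def pick(x,y,z,th,op=1.0,up=.19):
    move_pose([x,y,max(z+.09,.13)],Q(th)); command_gripper(op)
    movel([x,y,z],v=.12); command_gripper(0.0)
    w=get_grip_width()*88; movel([x,y,up],v=.15)
    print("pick w %.1f mm, after lift %.1f, t %.1f"%(w,get_grip_width()*88,get_time()))
def place(x,y,z,th,op=1.0,f=2.5,up=.19):
    "z: TCP height expected at contact"
    move_pose([x,y,up],Q(th)); movel([x,y,z+.012],v=.15)
    hit=movel([x,y,z-.004],v=.02,until_force=f); p=get_tcp_pos()
    command_gripper(op); movel([p[0],p[1],max(p[2]+.08,.13)],v=.12)
    print("place",hit,np.round(p,4),"expected z",z,"t",get_time())
E
python3 - <<'E'
from vis import *
from rob import *
def c(ox,oy,pts): return (np.array(pts,float)-2)/5+[ox,oy]
cor=ray("top",c(135,205,[(105,130),(290,68),(335,205),(140,265)]),.064); con=cor.mean(0)
l=(cor[1]+cor[2]-cor[0]-cor[3])/2; print("container",con,"len",np.linalg.norm(l),"th",np.arctan2(l[1],l[0]))
print("tumbler",ray("top",c(310,115,[(230,142)]),.090),"ramekin",ray("top",c(312,202,[(245,138)]),.064))
b,u=ray("top",c(228,200,[(62,138)]),.024)[0],ray("top",c(228,200,[(350,186)]),.030)[0]
print("spoon bowl",b,"butt",u,"d",np.linalg.norm(b-u),"grip",b+71/116*(u-b),"dir",np.arctan2(*(b-u)[::-1]))
print("rest broad",ray("top",c(135,205,[(138,149)]),.018))
th0=np.arctan2(l[1],l[0]); th=best([*con,.1],th0); print("th",th)
T=[.646,.171]; th2=best([*T,.1],np.deg2rad(11-90)); print(th2)
pick(*con,.028,th)
place(*T,.032,th2)
move_pose([.35,-.2,.25],Q(0))
im=read_camera("top")[:,:,::-1]; cv2.imwrite("pics/top2raw.png",im)
cv2.imwrite("pics/top2.png",cv2.resize(im[110:270,130:350],(792,576),interpolation=cv2.INTER_CUBIC))
E
```

```text
container [0.47879607 0.15885667] len 0.0750887399869657 th -1.2378606203225946
tumbler [[ 0.66526565 -0.17656325]] ramekin [[ 0.50249507 -0.18883371]]
spoon bowl [0.50445176 0.04394325] butt [ 0.4872681  -0.07200508] d 0.11721474036132291 grip [ 0.49393417 -0.02702513] dir 1.423666260205225
rest broad [[0.48701494 0.20201424]]
th -4.379453273912388
-4.520402762665313
pick w 57.7 mm, after lift 57.7, t 11.9
place True [0.6459 0.1711 0.0321] expected z 0.032 t 15.975
```

View pics/top2.png

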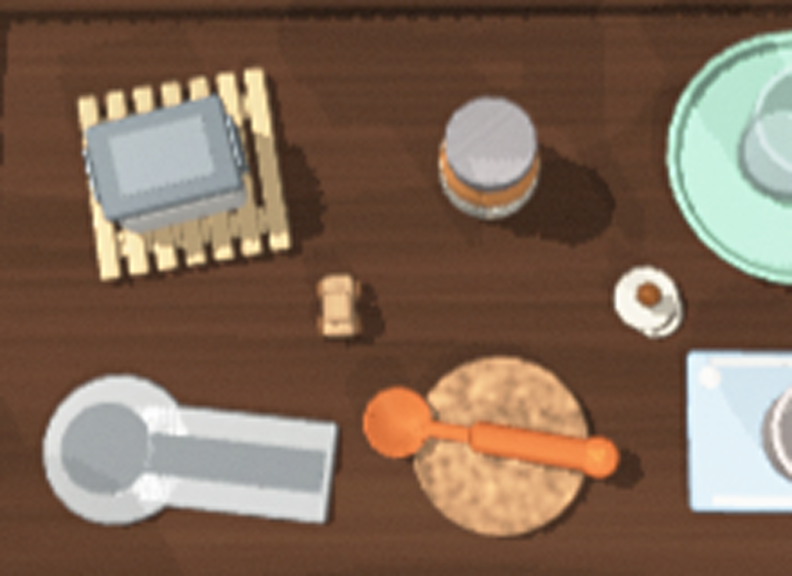

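```bash
cat > m2.py <<'E'
from vis import *
def c(pts): return (np.array(pts,float)-1.3)/3.6+[130,110]
cor=ray("top",c([(85,130),(218,97),(245,192),(110,222)]),.068); print("container seen",cor.mean(0),"sides",np.linalg.norm(cor[1]-cor[0]),np.linalg.norm(cor[3]-cor[0]), np.linalg.norm(cor[1]-cor[2]))
l=cor[1]+cor[2]-cor[0]-cor[3]; print("ang",np.degrees(np.arctan2(l[1],l[0])))
B,t=ray("top",c([(119,449),(331.5,473)]),.018); d=(B-t); print("rest broad",B,"tail",t,"len",np.linalg.norm(d)); d/=np.linalg.norm(d)
O=t+.082*d; G=O-.025*d; print("origin",O,"alt",B-.040*d,"grip",G,"dir",np.arctan2(d[1],d[0]))
b,u=ray("top",c([(398,423)]),.026)[0],ray("top",c([(599,457)]),.030)[0]
print("spoon",b,u,np.linalg.norm(b-u),b+71/116*(u-b),np.arctan2(*(b-u)[::-1]))
I=cv2.imread("pics/top2raw.png"); m=mask(I,(0,0,120),(179,50,255),(138,208,228,262)); h=hull(m); w=ray("top",h,.018); print("hull rest",cv2.minAreaRect((w*1000).astype(np.float32)))
E
python3 m2.py
```

```text
container seen [0.64238425 0.17317139] sides 0.07492286060527058 0.05430679838610046 0.05644755257417443
ang -75.03418022608479
rest broad [0.4871143  0.20101405] tail [0.47616974 0.08047989] len 0.12103002184614568
origin [0.48358488 0.16214394] alt [0.48349716 0.16117793] grip [0.48132416 0.13724636] dir 1.480244196597767
spoon [0.50443739 0.04344183] [ 0.48763309 -0.06886411] 0.11355619664219348 [ 0.494152   -0.02529715] 1.4222685834474527
hull rest ((486.0821838378906, 158.8679962158203), (82.82626342773438, 164.8798828125), 1.1826378107070923)
```

```bash
python3 - <<'E'
from rob import *
import cv2
p=[.4968,-.0262]; th=best([*p,.1],1.423)
g=[.4843,.1372]; th2=best([*g,.1],1.480)
if abs(th-th2)>1: print("flip!",th,th2); th2=th+1.480-1.423
pick(*p,.025,th,op=.6)
place(*g,.021,th2,op=.5)
move_pose([.35,-.2,.25],Q(0))
im=read_camera("top")[:,:,::-1]; cv2.imwrite("pics/top3raw.png",im)
s=im[190:280,130:250]
cv2.imwrite("pics/top3.png",cv2.resize(s,(720,540),interpolation=cv2.INTER_CUBIC))
E
```

```text
pick w 18.1 mm, after lift 17.8, t 22.4
place True [0.4843 0.1372 0.0209] expected z 0.021 t 26.6167
```

View pics/top3.png

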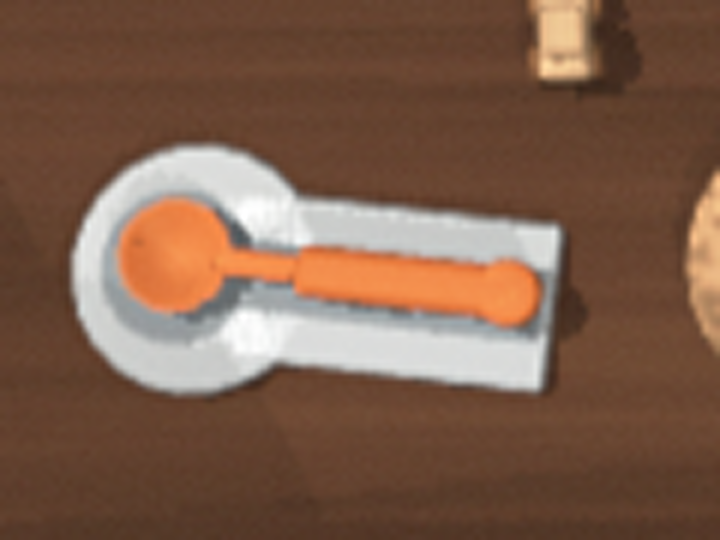

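```bash
python3 - <<'E'
from rob import *
from vis import *
print("foot",ray("top",[(347.6,151.8)],.022))
I=cv2.imread("pics/top3raw.png")
for n,lo,hi,roi in (("coaster",(9,60,100),(20,160,255),(240,205,298,262)),):
    h=hull(mask(I,lo,hi,roi)); e=cv2.fitEllipse((ray("top",h,.022)*1000).astype(np.float32)); print(n,e)
C=np.array(e[0])/1000
p=[.4843,.1372]; th=best([*p,.1],1.480)
pick(*p,.0215,th,op=.5,up=.06)
place(.4813,.1372,.0215,th,op=.5,up=.06)
t=[.6653,-.1766]; th=best([*t,.1],0.)
pick(*t,.040,th)
th2=best([*C,.1],0.)
place(*C,.044,th2,f=2)
move_pose([.35,-.3,.25],Q(0))
im=read_camera("top")[:,:,::-1]; cv2.imwrite("pics/top4raw.png",im)
cv2.imwrite("pics/top4.png",cv2.resize(im[110:270,140:400],(780,480),interpolation=cv2.INTER_CUBIC))
E
```

```text
foot [[ 0.66745585 -0.17747168]]
coaster ((479.95452880859375, -13.417729377746582), (124.22516632080078, 159.40147399902344), 175.78359985351562)
pick w 17.5 mm, after lift 18.0, t 31.7
place True [0.4814 0.1372 0.0217] expected z 0.0215 t 34.55
pick w 63.2 mm, after lift 63.1, t 39.3
place True [ 0.48   -0.0132  0.0443] expected z 0.044 t 43.375
```

View pics/top4.png

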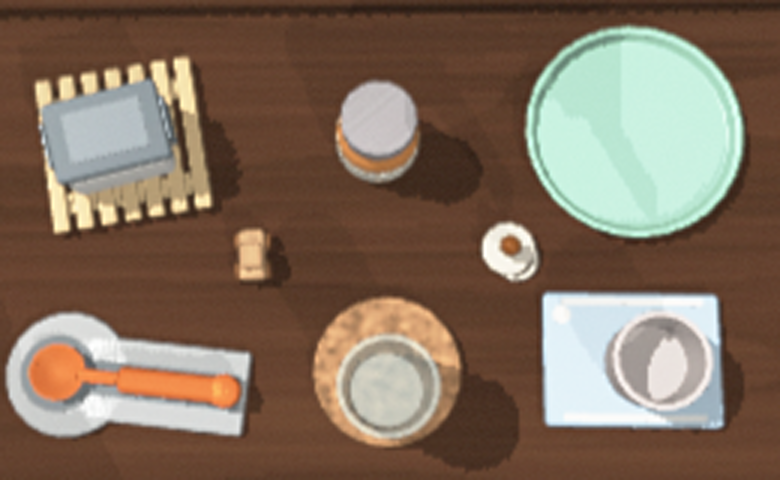

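The spoon now lies on its outline. The coaster fit was bad: the ellipse came out 124×159 mm instead of 100, and I should have rejected it. So the tumbler stands about 11 mm off-centre. The coaster outline here spans (314–462, 297–445), centre (388,371), and the rim centre is (389,387). I'll correct it now.

```bash
python3 - <<'E'
from rob import *
from vis import *
def c(pts): return (np.array(pts,float)-1)/3+[140,110]
C=ray("top",c([(388,371)]),.022)[0]; R=ray("top",c([(389,387)]),.094)[0]; RM=ray("top",c([(661.5,361)]),.064)[0]
P=ray("top",c([(635,132)]),.026)[0]; PK=ray("top",c([(633,361)]),.022)[0]
print("coaster",C,"rim",R,"(set at .480,-.0132) ramekin",RM,"plate",P,"pack",PK)
assert np.hypot(*(C-[.4916,-.016]))<.004 and np.hypot(*(R-[.48,-.0132]))<.006
p=get_time()
t=[.4800,-.0132]; th=best([*t,.1],np.pi/2)
pick(*t,.0445,th,up=.075)
place(*C,.0445,best([*C,.1],np.pi/2),f=2,up=.075)
move_pose([.35,-.3,.25],Q(0))
im=read_camera("top")[:,:,::-1]; cv2.imwrite("pics/top5raw.png",im)
cv2.imwrite("pics/top5.png",np.hstack([cv2.resize(a,(400,300),interpolation=cv2.INTER_CUBIC) for a in (im[205:265,230:310],im[115:265,300:400][:75],)]))
E
```

```text
coaster [ 0.49343544 -0.01496869] rim [ 0.47964198 -0.01402654] (set at .480,-.0132) ramekin [ 0.50095348 -0.18796507] plate [ 0.66240116 -0.18420909] pack [ 0.50357499 -0.18024291]
pick w 63.3 mm, after lift 63.3, t 48.0
place True [ 0.4934 -0.015   0.0446] expected z 0.0445 t 50.5417
```

View pics/top5.png

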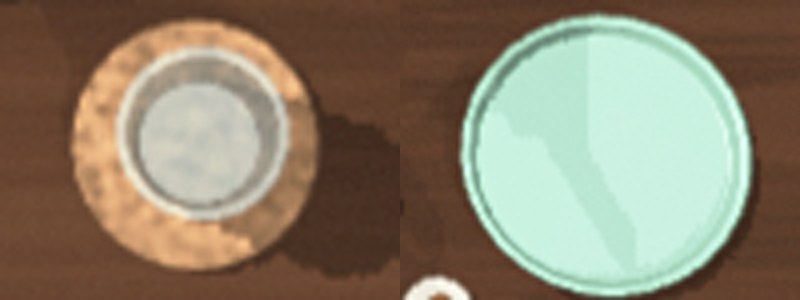

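```bash
python3 - <<'E'
from rob import *
from vis import *
r=[.5017,-.1884]; P=[.6620,-.1850]
pick(*r,.032,best([*r,.1],0.))
place(*P,.028,best([*P,.1],0.),op=.9,f=2)
k=[.6459,.1711]; K=[.5033,-.1808]
th=best([*k,.1],-4.5204); th2=min((th+d for d in np.arange(-4,5)*np.pi/2),key=lambda a:abs((a-np.pi/2+np.pi/2)%np.pi-np.pi/2)*10+abs(a-th))
print(th,th2,best([*K,.1],np.pi/2))
pick(*k,.032,th)
place(*K,.032,best([*K,.1],np.pi/2))
move_pose([.35,-.35,.25],Q(0))
L=[]
for n in("top","scene"):
    im=read_camera(n)[:,:,::-1]; cv2.imwrite(f"pics/{n}6raw.png",im)
    cv2.imwrite(f"pics/{n}6.png",cv2.resize(im[110:270,140:400],(780,480),interpolation=cv2.INTER_CUBIC) if n=="top" else cv2.resize(im,(768,576)))
E
```

```text
pick w 62.6 mm, after lift 62.8, t 55.7
place True [ 0.662  -0.1852  0.0284] expected z 0.028 t 59.5917
-10.803585307179587 -10.803585307179587 7.853981633974483
pick w 57.2 mm, after lift 57.4, t 64.1
place True [ 0.5033 -0.1808  0.0321] expected z 0.032 t 68.8417
```

View pics/top6.png

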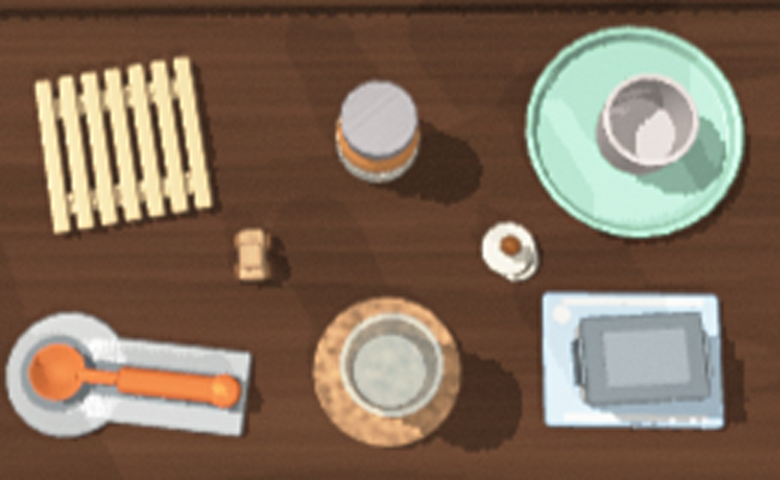

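View pics/scene6.png

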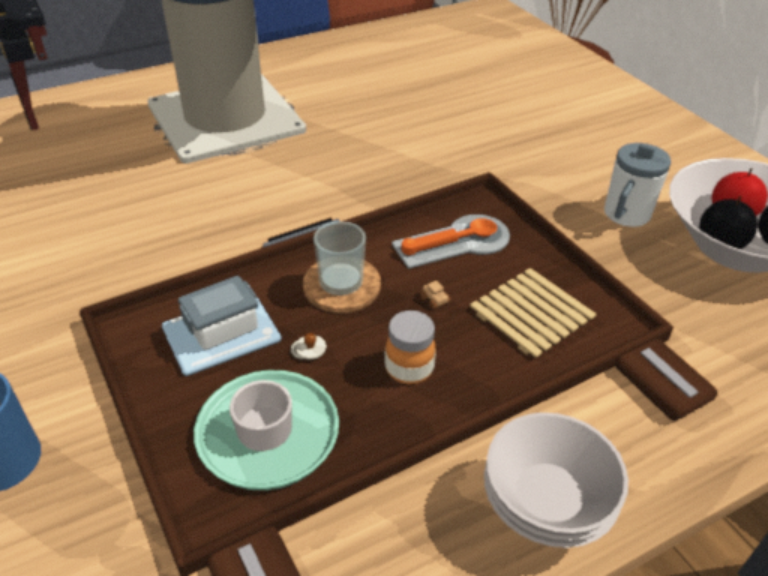

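```bash
python3 - <<'E'
from vis import *
def c(p): return (np.array([p],float)-1)/3+[140,110]
for n,p,z in (("ramekin rim",(650.5,120),.060),("ramekin foot(approx)",(640,135),.020),("plate",(635,132),.026),("container",(646,359),.068),("pack",(633,360.5),.022),("tumbler",(391.5,366),.094),("tumbler foot",(389,372),.026),("coaster",(388,371),.022)): print(n,(ray("top",c(p),z)[0]*1000).round(1))
E
```

```text
ramekin rim [ 661.1 -186. ]
ramekin foot(approx) [ 662.  -189.2]
plate [ 662.4 -184.2]
container [ 501.7 -177.1]
pack [ 503.9 -180.3]
tumbler [492.4 -15.3]
tumbler foot [492.6 -15.6]
coaster [493.4 -15. ]
```

All four items sit within about 4 mm of their rest centres, upright, and the jar hasn't moved. Handing in.

```bash
python3 -c "
from station import *
print(job_done(), get_time())"
```

```text
the job is handed in; nothing more can be done
the job is handed in; nothing more can be done
```

The job is handed in, about 70 s on the robot's clock: tumbler on the coaster, container on the ice pack (turned about 4°), ramekin on the plate and spoon along its rest, the first three within about 4 mm of centre in the last top-camera picture, the spoon on its outline by eye, the jar untouched.

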